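# Gauge the chosen stone

### The job

Tumbled stones are sold here in two sizes, and the sprung gauge checks them: the stone inside the pad's brass ring must be shown to pass the narrowest mark it still fits through, blue (tip gap 38 mm) for a small stone or red (50 mm) for a large one. Pick up the gauge by its finger rests, squeeze it in the air, well clear of the counter, until the pointer is on that mark and keep it steady there for a second; then, keeping that gap and the gauge level, lower it so that the tips stand either side of the ringed stone's narrow width, at the middle of its length and about half its height. Finish while still holding the gauge there, at the mark, clear of the pad and with no stone touched.

Things in the scene. Friction and masses are not known exactly. Their poses are not given: they have to be found in the camera images.
- gauge: Sprung stone gauge like big flat tweezers, lying flat: two straight steel legs, 150 long, 12 high, 4 thick, spread from a round heel 19 across. Origin: centre of the heel's underside; x along the middle line to the tips, z up. 0.09 kg, balanced at the finger rests. Brass arc over the legs 108 mm from the heel, top 14.5 mm up, with blue and red lines; black pointer on right leg.
- gauge_grip (a point): Point midway between the black ribbed rubber finger rests (26 long, 12 high, on the outside of each leg), 80 mm from the heel's centre, 6 mm above the gauge's underside. Pinch the rests along the gauge's y: 56 mm over the rests relaxed (spring 5 N), 48.2 at the red mark, 41.7 at the blue mark (11 N).
- tip_left (a point): Inner face of the left leg's tip, at half height (6 mm above the gauge's underside), 148 mm from the heel's centre along the middle line. Tips are 8 mm long. Tip gap = distance from tip_left to tip_right: 64 mm relaxed.
- tip_right (a point): The same on the right leg.
- gauge_left (a joint): Closing angle of the left leg, rad (the right leg moves alike): 0 relaxed (tip gap 64 mm), 0.0475 at the red mark (50 mm), 0.088 at the blue mark (38 mm), linear between: 0.01 rad is 3 mm of gap.
- pad: Presentation pad fixed to the counter, dark blue felt on a wooden board, 80 x 216 mm, 10 mm high. Origin: centre of its underside; y along its length, towards the left. The four stones lie in a row along it, their long axes about across the pad.
- pad_spot (a point): Centre of the brass ring (64 mm across, pale inside) on the pad's top, near its right-hand end. The stone that lies in this ring is the one to gauge.
- stone_jade: Green tumbled stone, small: 28 mm wide along its x, 40 mm long along its y, 18 mm high. Origin: centre of its underside.
- stone_pyrite: Yellow-gold tumbled stone, small: 30 mm wide along its x, 37 mm long along its y, 20 mm high. Origin: centre of its underside.
- stone_amethyst: Purple tumbled stone, large: 38 mm wide along its x, 50 mm long along its y, 22 mm high. Origin: centre of its underside.
- stone_agate: Orange and white banded tumbled stone, large: 38 mm wide along its x, 54 mm long along its y, 26 mm high. Origin: centre of its underside.
Not all that is in view belongs to the job. Leave any pink look-alike of the stone_jade alone.

How it is judged (in metres and radians):
On the way:
1. the gauge, held by the fingers and lifted at least 40 mm clear of the counter and pad, is squeezed to the mark for the stone in the ring (gap 38 or 50 mm, within 2.5 mm) and kept there for 0.8 s (contact force between the fingers and gauge above 1 N and height (world z) of each of tip_left, tip_right above 0.056 m and ((horizontal distance between stone_jade and pad_spot below 0.025 m and distance between tip_left and tip_right between 0.0355 and 0.0405 m) or (horizontal distance between stone_pyrite and pad_spot below 0.025 m and distance between tip_left and tip_right between 0.0355 and 0.0405 m) or (horizontal distance between stone_amethyst and pad_spot below 0.025 m and distance between tip_left and tip_right between 0.0475 and 0.0525 m) or (horizontal distance between stone_agate and pad_spot below 0.025 m and distance between tip_left and tip_right between 0.0475 and 0.0525 m))), for 0.8 s.
At the end, for the whole second after the job is handed in: The fingers hold the gauge level and still, touching neither pad nor stone, at the mark for the ringed stone (gap 38 or 50 mm, within 2.5 mm), tips either side of its narrow width: centred within 7 mm across, 10 mm along, 0.3 rad, tip middles 6.5 to 17 mm above the pad (contact force between the fingers and gauge above 1 N and angle between gauge's own z axis and vertical below 0.15 rad and linear speed of gauge below 0.03 m/s and contact force between gauge and pad below 0.2 N and z of tip_left in the frame of pad between 0.0165 and 0.027 m and z of tip_right in the frame of pad between 0.0165 and 0.027 m and ((horizontal distance between stone_jade and pad_spot below 0.025 m and distance between tip_left and tip_right between 0.0355 and 0.0405 m and x of stone_jade in the frame of gauge between 0.138 and 0.159 m and y of stone_jade in the frame of gauge between -0.007 and 0.007 m and angle between the x axis of gauge and the y axis of stone_jade, either way round below 0.3 rad and contact force between gauge and stone_jade below 0.2 N) or (horizontal distance between stone_pyrite and pad_spot below 0.025 m and distance between tip_left and tip_right between 0.0355 and 0.0405 m and x of stone_pyrite in the frame of gauge between 0.138 and 0.159 m and y of stone_pyrite in the frame of gauge between -0.007 and 0.007 m and angle between the x axis of gauge and the y axis of stone_pyrite, either way round below 0.3 rad and contact force between gauge and stone_pyrite below 0.2 N) or (horizontal distance between stone_amethyst and pad_spot below 0.025 m and distance between tip_left and tip_right between 0.0475 and 0.0525 m and x of stone_amethyst in the frame of gauge between 0.138 and 0.159 m and y of stone_amethyst in the frame of gauge between -0.007 and 0.007 m and angle between the x axis of gauge and the y axis of stone_amethyst, either way round below 0.3 rad and contact force between gauge and stone_amethyst below 0.2 N) or (horizontal distance between stone_agate and pad_spot below 0.025 m and distance between tip_left and tip_right between 0.0475 and 0.0525 m and x of stone_agate in the frame of gauge between 0.138 and 0.159 m and y of stone_agate in the frame of gauge between -0.007 and 0.007 m and angle between the x axis of gauge and the y axis of stone_agate, either way round below 0.3 rad and contact force between gauge and stone_agate below 0.2 N))); the arm keeps its last pose, push and grip.
It fails at once if a stone is pushed out of place (more than 6 mm) (distance of any of stone_jade, stone_pyrite, stone_amethyst, stone_agate from where it was at the start of the episode above 0.006 m).
It fails at once if the gauge or the fingers touch a stone (over 0.5 N) (contact force between any of gauge, the fingers and stone_jade above 0.5 N or contact force between any of gauge, the fingers and stone_pyrite above 0.5 N or contact force between any of gauge, the fingers and stone_amethyst above 0.5 N or contact force between any of gauge, the fingers and stone_agate above 0.5 N).
It also fails if it takes over 40 s, if anything falls off the work surface, if the arm or the gripper's body presses on something with over 40 N, if the wrist force passes 120 N, or if a joint passes its speed limit or range.

### The arm

A 7-joint arm with a two-finger parallel gripper is mounted at the origin on a cart in front of the work surface, level with it; the furniture and walls round the work are solid. World frame = base frame: x ahead of the robot, y to its left, z up, the work surface at z = 0. Lengths are in mm, angles in rad, forces in N, time in s.
With the tool pointing down it reaches from about 425 to 925 mm from the base axis. Payload 6.8 kg.
Tool frame: the origin (TCP) lies midway between the tips of the shut fingers; the grasp point (between the pads) lies arm.grip_point_offset behind it (arm.grip_point_offset is the distance from the TCP to the grasp point, in mm); z points along the fingers, y is the line along which they close (so a half turn about z gives the same grasp; the last joint's range is limited). The gripper opens to 88 mm and grips with 3 to 60 N. Pads are 20 mm wide; open, the fingers measure 115 mm over their backs; the gripper's body (75 mm by 178 mm) begins 61 mm behind the grasp point.
Start: joints at [-1.28, 0.477, 0.022, 1.555, -0.011, 1.109, -0.083], TCP at [262.109, 622.05, 222.664] pointing down, gripper open.
Joint ranges: [-2.96, 2.96], [-0.34, 2.1], [-1.41, 1.46], [0.24, 2.44], [-1.37, 4.51], [0.17, 1.92], [-2.96, 2.96]. Speed limits (rad/s): [2.39, 2.39, 3.14, 3.14, 3.14, 3.14, 3.14].

### API

Orientations are given as [roll, pitch, yaw] about the fixed x, y, z axes, in that order (R = Rz(yaw) Ry(pitch) Rx(roll)).
In Python, from station import get_obs, eyes, arm, finder gives the robot as it stands.
- The arm moves only by the tool drive_tool, never from a script. Its argument "targets" is a list of rows, each an object with "delta_rot": the turn, a rotation vector about the tool's x, y, z in degrees, a list of three; "offset": the shift along the tool's x, y, z in m, a list of three; "fingers": the opening, from -1 (shut) to 1 (fully open). A call has 1 to 12 rows; each row shifts and turns the commanded pose from where the row before left it, along the tool's axes as they then stand; what a row does not reach is not made up. A row lasts 1/12 s, in which the tool goes at most 41.7 mm and 7.16 degrees, less where a joint would pass 70% of its speed; a pose out of reach is approached as far as the arm can. A call with a gripper value outside its range is refused whole. The fingers move at their own pace and stop on an object; "newtons" is the grip in N (left out, the last holds). Time passes only in rows, so rows that do not move let the fingers close. It gives the time, the measured TCP pose, the force, the opening and the grip force at its end, in the units of the state.
- get_obs(): the state, without advancing time (a new reading comes with each control period).
- eyes.snapshot(name): name is "scene" or "top" or "wrist"; returns the picture (384x512x3 uint8, blue, green, red); there is no depth.
- eyes.get_calibration(name): a dict with "fovy" (degrees; the focal length in pixels is half the picture's height over the tangent of half this angle, whatever the lens; pixels are square), "cx", "cy" (the principal point, pixels), "dist" ([k1, k2, p1, p2, k3] as OpenCV has them; the pictures are not rectified), "R" (3x3) and "t" (3): a world point X has camera coordinates R X + t. Camera axes: x right, y down, z forward; pixel columns grow to the right and rows downward; lengths in mm; the calibration is good to about 2 mm. A picture is of the moment at which its call begins: read the wrist's pose just before it. get_calibration takes no time and is no camera call; for the wrist camera it gives the pose at the moment of the call.
- arm.sign_off(): hands the job in; it is judged then, once.
Trained networks look in the newest picture that a camera, given by its name, has taken for a name from the list of things; names that differ only in an ending like _2 or _b are one class to them, and where a whole thing is asked for, a point or a joint stands for the part that bears it (a point fixed in the world has none). Each returns a list of dicts, best first, with "conf" (0 to 1); they miss things now and then, are a little off and sometimes report something else, mostly with a low value. They report only what shows in the picture. A call takes as long as a camera call. They do not tell look-alikes from the thing itself.
- finder.cut_out(camera, query): "region" (384x512 bool, what is visible of it).
- finder.place_of(camera, query): "position" ([x, y, z] in mm, in world coordinates, good to about 4 mm: a listed point, or the origin of a listed thing).
The state is a dict: "time_s": time; "joint_pos": joint angles; "dq": joint speeds; "tau": joint torques, N m; "position": TCP position; "tool_rot": TCP orientation; "wrist_force": force on the tool from outside, world axes, zero at the start; "wrist_torque": the same for the moment, N m; "grip_width": finger opening in mm; "grip_force": force on a finger pad.
Only numpy, scipy, OpenCV 4.12 (cv2) and the standard library are available. Lean on these libraries where they do the work, as an engineer would, in place of code of your own. Each camera call takes 0.05 s, during which the arm holds its last target. There are 200 camera calls.

## Working session

There is one attempt and no reset: what is moved stays moved. The work goes in short steps, Python scripts to look and compute and a tool call to move; the robot and the scene stay as the last step left them, time stands still between calls to the robot, and variables do not carry over. Pictures are saved under pics/ and viewed, at most 12 in all, crops included, and the job is handed in when it is done.

Besides the shell and the picture viewer there is one more tool, called after ">>>" as name(argument=value, ...), one argument or row to a line, values as JSON. drive_tool: Moves the arm, as the interface text tells. Its arguments: {"type":"object","properties":{"targets":{"type":"array","items":{"type":"object","properties":{"delta_rot":{"type":"array","items":{"type":"number"}},"offset":{"type":"array","items":{"type":"number"}},"fingers":{"type":"number"}}}},"newtons":{"type":"number"}},"required":["targets"]}

```bash
mkdir -p pics; cat > h.py <<'E'
import numpy as np,cv2
from station import get_obs,eyes,arm,finder
def K(c):
    f=192/np.tan(np.radians(c['fovy'])/2)
    return np.array([[f,0,c['cx']],[0,f,c['cy']],[0,0,1.]])
def ray(name,px,z,c=None):
    c=c or eyes.get_calibration(name)
    u=cv2.undistortPoints(np.array(px,float).reshape(-1,1,2),K(c),np.array(c['dist'],float)).reshape(-1,2)
    R=np.array(c['R']);t=np.array(c['t'])
    o=-R.T@t; d=np.c_[u,np.ones(len(u))]@R
    return o+d*((z-o[2])/d[:,2])[:,None]
def proj(name,X,c=None):
    c=c or eyes.get_calibration(name)
    R=np.array(c['R'],float);t=np.array(c['t'],float)
    return cv2.projectPoints(np.array(X,float).reshape(-1,1,3),cv2.Rodrigues(R)[0],t,K(c),np.array(c['dist'],float))[0].reshape(-1,2)
E
python3 - <<'E'
from h import *
for n in ['top','scene']:
    im=eyes.snapshot(n); cv2.imwrite(f'pics/{n}0.png',im)
    for q in ['gauge','gauge_grip','tip_left','tip_right','pad','pad_spot','stone_jade','stone_pyrite','stone_amethyst','stone_agate']:
        print(n,q,[(np.round(r['position']).tolist(),round(r['conf'],2),proj(n,r['position']).round()[0].tolist()) for r in finder.place_of(n,q)][:3])
a,b=cv2.imread('pics/top0.png'),cv2.imread('pics/scene0.png')
cv2.imwrite('pics/both.png',cv2.resize(np.vstack([a,b]),None,fx=.78,fy=.78))
print(arm.grip_point_offset,get_obs())
E
```

```text
top gauge [([312.0, -292.0, 1.0], 0.71, [287.0, 231.0])]
top gauge_grip [([385.0, -268.0, 6.0], 0.7, [268.0, 196.0])]
top tip_left [([446.0, -225.0, 2.0], 0.59, [240.0, 170.0])]
top tip_right [([464.0, -290.0, 7.0], 0.75, [271.0, 155.0])]
top pad [([529.0, -211.0, 1.0], 0.57, [226.0, 132.0])]
top pad_spot [([545.0, -285.0, 8.0], 0.6, [262.0, 117.0]), ([465.0, -288.0, 3.0], 0.21, [270.0, 155.0])]
top stone_jade [([393.0, -161.0, -2.0], 0.75, [212.0, 202.0]), ([536.0, -218.0, 8.0], 0.64, [229.0, 127.0]), ([238.0, -296.0, 0.0], 0.53, [297.0, 269.0])]
top stone_pyrite [([513.0, -132.0, 11.0], 0.62, [188.0, 145.0])]
top stone_amethyst [([520.0, -175.0, 11.0], 0.67, [209.0, 138.0])]
top stone_agate [([545.0, -280.0, 11.0], 0.63, [259.0, 117.0])]
scene gauge []
scene gauge_grip [([382.0, -275.0, 4.0], 0.94, [235.0, 197.0])]
scene tip_left [([445.0, -228.0, 8.0], 0.5, [228.0, 211.0])]
scene tip_right [([461.0, -294.0, 6.0], 0.62, [206.0, 204.0])]
scene pad [([528.0, -213.0, 1.0], 0.8, [205.0, 229.0])]
scene pad_spot []
scene stone_jade [([390.0, -159.0, -5.0], 0.6, [264.0, 218.0]), ([526.0, 
[... 354 characters left out ...]
me_s': 1.1, 'joint_pos': array([-1.280082  ,  0.47696384,  0.02237799,  1.55536918, -0.01150573,
        1.10927849, -0.08313334]), 'dq': array([-0.00021923, -0.0017826 , -0.00113466,  0.00155259,  0.00182794,
        0.00019379,  0.00154113]), 'tau': array([ 8.32239875e-04, -5.82739878e+01,  1.53349042e+00, -2.72933757e+01,
       -5.43782639e-02,  1.00205303e-02, -7.15710371e-06]), 'position': array([262.11351075, 622.07583027, 222.70078696]), 'tool_rot': array([ 3.14148601e+00, -3.87813644e-05,  2.74274121e+00]), 'wrist_force': array([-0.22892233, -0.73426955,  0.79376205]), 'wrist_torque': array([-0.01336223,  0.0242423 ,  0.00732903]), 'grip_force': 0.0, 'grip_width': 88.29829239403625}
```

View pics/top0.png

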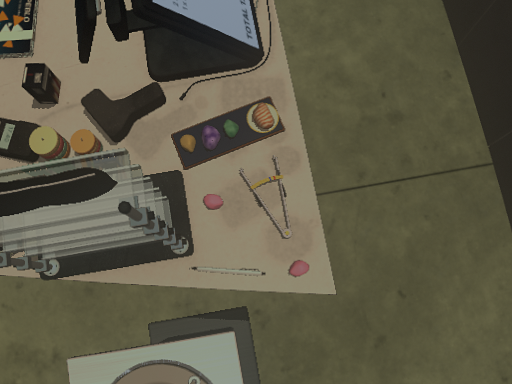

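View pics/scene0.png

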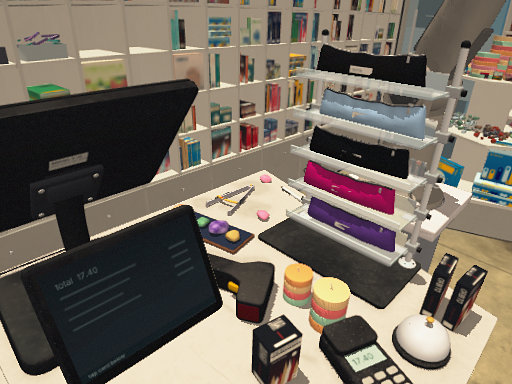

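The top view shows the gauge with its heel at (287,233) and tips at (240,171) and (275,157). The ringed stone at (263,117) is banded orange, so it is the agate, which is large and needs the red mark at 50 mm. Two pink look-alikes lie at (213,201) and (299,268). The white pen-like rod at (228,271) is the only thing near the gauge's shape. The scene view shows a tall pouch rack standing between the arm's start and the gauge, so I'll measure it.

```bash
python3 - <<'E'
from h import *
for n in ['top','scene']:
    c=eyes.get_calibration(n); print(n,-np.array(c['R']).T@np.array(c['t']),c['fovy'])
print('mat top z0',ray('top',[[185,172],[192,245],[45,275],[115,150]],0).round())
print('mat scene',ray('scene',[[258,238],[345,200],[460,275],[370,335]],0).round())
print('scene spots',ray('scene',[[302,205],[409,262]],0).round())
# vertical post projections in scene: near feet
f=ray('scene',[[409,262],[300,212]],0)
for p in f:
    print(p.round(),[(z,proj('scene',[p[0],p[1],z])[0].round().tolist(),proj('top',[p[0],p[1],z])[0].round().tolist()) for z in (200,300,400,500,600)])
print('monitor stand top',ray('top',[[145,80],[262,50],[180,98]],0).round())
im=cv2.imread('pics/top0.png')[90:250,160:330]
cv2.imwrite('pics/crop.png',cv2.resize(im,None,fx=3.7,fy=3.7,interpolation=cv2.INTER_CUBIC))
E
```

```text
top [ 211.34156207 -202.50820383  902.68329789] 44.056002973367036
scene [927.60218457 331.44670296 437.99967871] 57.241274622829955
mat top z0 [[ 462. -117.    0.]
 [ 318. -109.    0.]
 [ 309.  179.    0.]
 [ 532.   15.    0.]]
mat scene [[ 466. -106.   -0.]
 [ 171.  -71.    0.]
 [ 270.  254.   -0.]
 [ 528.  200.    0.]]
scene spots [[ 277. -133.    0.]
 [ 304.  164.    0.]]
[304. 164.   0.] [(200, [435.0, 171.0], [0.0, 271.0]), (300, [450.0, 115.0], [-37.0, 267.0]), (400, [467.0, 50.0], [-87.0, 262.0]), (500, [485.0, -23.0], [-155.0, 253.0]), (600, [502.0, -106.0], [-246.0, 240.0])]
[ 309. -114.    0.] [(200, [307.0, 134.0], [180.0, 237.0]), (300, [312.0, 88.0], [168.0, 228.0]), (400, [316.0, 37.0], [153.0, 216.0]), (500, [321.0, -21.0], [130.0, 197.0]), (600, [326.0, -84.0], [93.0, 168.0])]
monitor stand top [[ 672.  -63.    0.]
 [ 696. -314.    0.]
 [ 619. -130.    0.]]
```

View pics/crop.png

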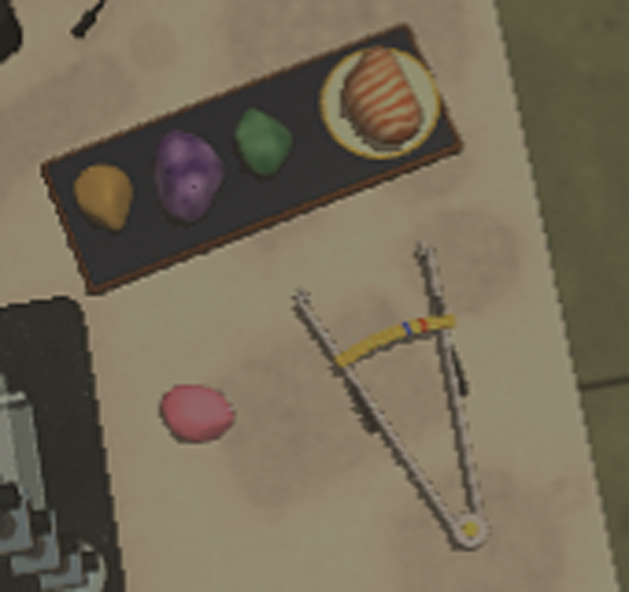

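The crop confirms the picture: the ringed stone is the banded agate, and the gauge's blue and red lines sit next to the right leg. The rack spans x 300–530, y -117 to 200, and is about 400 high. I'll rise first, then swing over it.

>>> drive_tool(
  targets=[
    {"offset": [0,-0.0125,-0.039]},
    {"offset": [0,-0.0125,-0.039]},
    {"offset": [0,-0.0125,-0.039]},
    {"offset": [0,-0.0125,-0.039]},
    {"offset": [0,-0.0125,-0.039]},
    {"offset": [0,-0.0125,-0.039]},
    {"offset": [0,-0.0125,-0.039]},
    {"offset": [0,-0.0125,-0.039]},
    {"offset": [0,0,0]},
  ],
)

```text
invalid input
```

>>> drive_tool(
  targets=[
    {"offset": [-0.04,0,0],"delta_rot": [0,0,4]},
    {"offset": [-0.04,0,0],"delta_rot": [0,0,4]},
    {"offset": [-0.04,0,0],"delta_rot": [0,0,4]},
    {"offset": [-0.04,0,0],"delta_rot": [0,0,4]},
    {"offset": [-0.04,0,0],"delta_rot": [0,0,4]},
    {"offset": [-0.04,0,0],"delta_rot": [0,0,4]},
  ],
)

```text
invalid input
```

Rows probably need every field, so I'll fill them all in.

>>> drive_tool(
  targets=[
    {"offset": [0,-0.0125,-0.039],"delta_rot": [0,0,0],"fingers": 1},
    {"offset": [0,-0.0125,-0.039],"delta_rot": [0,0,0],"fingers": 1},
    {"offset": [0,-0.0125,-0.039],"delta_rot": [0,0,0],"fingers": 1},
    {"offset": [0,-0.0125,-0.039],"delta_rot": [0,0,0],"fingers": 1},
    {"offset": [0,-0.0125,-0.039],"delta_rot": [0,0,0],"fingers": 1},
    {"offset": [0,-0.0125,-0.039],"delta_rot": [0,0,0],"fingers": 1},
    {"offset": [0,-0.0125,-0.039],"delta_rot": [0,0,0],"fingers": 1},
    {"offset": [0,-0.0125,-0.039],"delta_rot": [0,0,0],"fingers": 1},
  ],
)

```text
time_s: 1.77
position: [222.9, 528.8, 536.9]
tool_rot: [3.141, -0.0, 2.743]
wrist_force: [0.2, 0.6, -0.8]
grip_width: 87.9
grip_force: 0.0
```

>>> drive_tool(
  targets=[
    {"offset": [-0.04,0,0],"delta_rot": [0,0,4],"fingers": 1},
    {"offset": [-0.04,0,0],"delta_rot": [0,0,4],"fingers": 1},
    {"offset": [-0.04,0,0],"delta_rot": [0,0,4],"fingers": 1},
    {"offset": [-0.04,0,0],"delta_rot": [0,0,4],"fingers": 1},
    {"offset": [-0.04,0,0],"delta_rot": [0,0,4],"fingers": 1},
    {"offset": [-0.04,0,0],"delta_rot": [0,0,4],"fingers": 1},
    {"offset": [-0.04,0,0],"delta_rot": [0,0,4],"fingers": 1},
    {"offset": [-0.04,0,0],"delta_rot": [0,0,4],"fingers": 1},
    {"offset": [-0.04,0,0],"delta_rot": [0,0,4],"fingers": 1},
  ],
)

```text
time_s: 2.52
position: [500.2, 306.2, 534.5]
tool_rot: [3.142, 0.0, 2.111]
wrist_force: [1.0, -0.2, -0.2]
grip_width: 87.9
grip_force: 0.0
```

```bash
python3 - <<'E'
from h import *
print(get_obs()['joint_pos'].round(3)); cv2.imwrite('pics/s1.png',np.hstack([cv2.resize(eyes.snapshot(n),None,fx=.78,fy=.78) for n in ('top','scene')]))
E
```

```text
[-0.908  0.209  0.328  1.264 -0.067  1.679 -0.053]
```

View pics/s1.png

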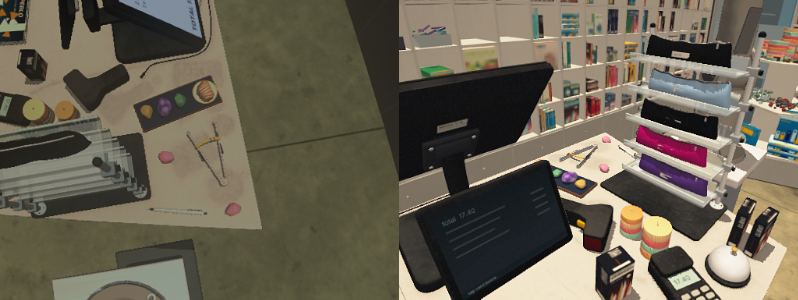

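The arm is still out of both views and nothing has been disturbed. I'll keep swinging.

>>> drive_tool(
  targets=[
    {"offset": [-0.04,0,0],"delta_rot": [0,0,4],"fingers": 1},
    {"offset": [-0.04,0,0],"delta_rot": [0,0,4],"fingers": 1},
    {"offset": [-0.04,0,0],"delta_rot": [0,0,4],"fingers": 1},
    {"offset": [-0.04,0,0],"delta_rot": [0,0,4],"fingers": 1},
    {"offset": [-0.04,0,0],"delta_rot": [0,0,4],"fingers": 1},
    {"offset": [-0.04,0,0],"delta_rot": [0,0,4],"fingers": 1},
    {"offset": [-0.04,0,0],"delta_rot": [0,0,4],"fingers": 1},
    {"offset": [-0.04,0,0],"delta_rot": [0,0,4],"fingers": 1},
  ],
)

```text
time_s: 3.28
position: [592.4, 4.6, 534.5]
tool_rot: [-3.142, -0.0, 1.554]
wrist_force: [1.1, 0.5, 1.0]
grip_width: 87.3
grip_force: 0.0
```

>>> drive_tool(
  targets=[
    {"offset": [-0.04,0,0],"delta_rot": [0,0,7],"fingers": 1},
    {"offset": [-0.04,0,0],"delta_rot": [0,0,4],"fingers": 1},
    {"offset": [-0.04,0,0],"delta_rot": [0,0,4],"fingers": 1},
    {"offset": [-0.04,0,0],"delta_rot": [0,0,4],"fingers": 1},
    {"offset": [-0.04,0,0],"delta_rot": [0,0,4],"fingers": 1},
    {"offset": [-0.04,0,0],"delta_rot": [0,0,4],"fingers": 1},
    {"offset": [-0.04,0,0],"delta_rot": [0,0,4],"fingers": 1},
    {"offset": [-0.04,0,0],"delta_rot": [0,0,4],"fingers": 1},
    {"offset": [0,0,0],"delta_rot": [0,0,0],"fingers": 1},
  ],
)

```text
time_s: 4.03
position: [491.3, -302.8, 535.9]
tool_rot: [3.14, 0.002, 0.929]
wrist_force: [-0.7, -0.8, 1.0]
grip_width: 88.0
grip_force: 0.0
```

```bash
python3 - <<'E'
from h import *
o=get_obs();print(o['joint_pos'].round(3),o['position'],o['tool_rot']); c=eyes.get_calibration('wrist'); print(-np.array(c['R']).T@np.array(c['t']),c['fovy'])
E
```

```text
[-0.184  0.225  0.824  1.307 -0.163  1.677 -0.033] [ 491.31775581 -302.80588049  535.86681196] [3.13971151e+00 1.96600980e-03 9.29104158e-01]
[ 536.42718402 -242.05834596  698.30576322] 62.27375448915639
```

>>> drive_tool(
  targets=[
    {"offset": [0,0,0.025],"delta_rot": [0,0,6.77],"fingers": 1},
    {"offset": [0,0,0.025],"delta_rot": [0,0,6.77],"fingers": 1},
    {"offset": [0,0,0.025],"delta_rot": [0,0,6.77],"fingers": 1},
    {"offset": [0,0,0.025],"delta_rot": [0,0,6.77],"fingers": 1},
    {"offset": [0,0,0.025],"delta_rot": [0,0,6.77],"fingers": 1},
    {"offset": [0,0,0.025],"delta_rot": [0,0,6.77],"fingers": 1},
    {"offset": [-0.024,-0.014,0.03],"delta_rot": [0,0,0],"fingers": 1},
    {"offset": [-0.024,-0.014,0.03],"delta_rot": [0,0,0],"fingers": 1},
    {"offset": [-0.024,-0.014,0.03],"delta_rot": [0,0,0],"fingers": 1},
    {"offset": [-0.024,-0.014,0.03],"delta_rot": [0,0,0],"fingers": 1},
    {"offset": [0,0,0],"delta_rot": [0,0,0],"fingers": 1},
    {"offset": [0,0,0],"delta_rot": [0,0,0],"fingers": 1},
  ],
)

```text
time_s: 5.03
position: [388.6, -261.0, 262.9]
tool_rot: [-3.137, 0.002, 0.237]
wrist_force: [1.0, -0.9, 0.6]
grip_width: 87.9
grip_force: 0.0
```

```bash
python3 - <<'E'
from h import *
o=get_obs();print(o['joint_pos'].round(3),o['position'],o['tool_rot'])
n='wrist'
im=eyes.snapshot(n); cv2.imwrite('pics/w1.png',im)
for q in ['gauge','gauge_grip','tip_left','tip_right','pad','pad_spot','stone_jade','stone_agate']:
    print(q,[(np.round(r['position'],1).tolist(),round(r['conf'],2),proj(n,r['position']).round()[0].tolist()) for r in finder.place_of(n,q)][:3])
c=eyes.get_calibration(n)
for q,z in(('stone_agate',20),('gauge',10)):
    m=finder.cut_out(n,q)[0]['region']; p=np.argwhere(m)[:,::-1]
    w=ray(n,p,z,c)[:,:2]; mu=w.mean(0); ev,v=np.linalg.eigh(np.cov((w-mu).T)); rc=cv2.minAreaRect(w.astype(np.float32))
    print(q,mu,np.sqrt(ev)*4,v[:,1],np.arctan2(*v[::-1,1]),rc)
E
```

```text
[-0.39   0.1    0.932  2.021 -0.094  1.067 -0.749] [ 388.60455087 -261.00782286  262.88700005] [-3.13708108e+00  2.33683891e-03  2.36708145e-01]
gauge [([311.2, -291.0, 0.5], 0.96, [258.0, 214.0])]
gauge_grip [([392.5, -271.5, 4.0], 0.64, [258.0, 157.0])]
tip_left [([450.3, -225.9, 5.3], 0.91, [234.0, 106.0])]
tip_right [([462.7, -287.3, 4.3], 0.64, [283.0, 108.0]), ([309.5, -288.5, 2.5], 0.5, [256.0, 215.0])]
pad [([529.2, -207.3, 3.0], 0.89, [234.0, 37.0])]
pad_spot []
stone_jade [([394.2, -156.9, -5.3], 0.83, [176.0, 134.0]), ([243.7, -299.3, 1.7], 0.64, [253.0, 256.0]), ([532.4, -218.2, 8.9], 0.55, [243.0, 34.0])]
stone_agate [([543.7, -284.9, 8.8], 0.88, [300.0, 38.0]), ([307.8, -289.5, 3.7], 0.23, [257.0, 216.0])]Traceback (most recent call last):
  File "<stdin>", line 9, in <module>
IndexError: list index out of range
```

View pics/w1.png

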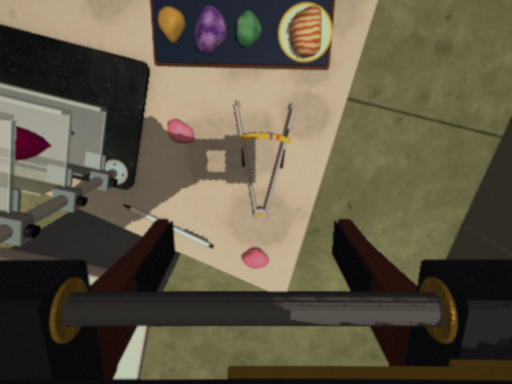

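The wrist view shows the gauge with its heel at (261,213) and tips at (237,103) and (291,107). The rests are near (243,157) and (283,157). The agate is in the ring at (306,32), and the pink stones at (180,130) and (255,258) stay out of it.

```bash
python3 - <<'E'
from h import *
n='wrist'; c=eyes.get_calibration(n); o=get_obs()
print(ray(n,[[261,213]],10,c).round(1),ray(n,[[237,103],[291,107],[243,157],[283,157]],10,c).round(1),'agate',ray(n,[[306,32],[305,7],[306,57]],20,c).round(1))
print('pad edge',ray(n,[[155,65],[328,68]],10,c).round(1))
im=eyes.snapshot(n)
for q in('stone_agate','gauge'):
  for r in finder.cut_out(n,q)[:1]:
    p=np.argwhere(r['region'])[:,::-1]
    w=ray(n,p,20 if 'st' in q else 10,c)[:,:2]; print(q,r['conf'],p.min(0),p.max(0),w.mean(0),cv2.minAreaRect(w.astype(np.float32)))
cv2.imwrite('pics/w1c.png',cv2.resize(im[0:230,200:340],None,fx=2.6,fy=2.6,interpolation=cv2.INTER_CUBIC))
E
```

```text
[[ 315.5 -293.3   10. ]] [[ 452.6 -227.9   10. ]
 [ 463.9 -295.8   10. ]
 [ 386.8 -250.9   10. ]
 [ 399.3 -302.7   10. ]] agate [[ 549.5 -289.    20. ]
 [ 574.  -280.6   20. ]
 [ 523.5 -296.6   20. ]]
pad edge [[ 472.7 -120.4   10. ]
 [ 519.2 -327.7   10. ]]
stone_agate 0.89 [285   9] [317  59] [ 545.23785546 -285.24577386] ((545.41552734375, -283.8912353515625), (52.963294982910156, 36.98681640625), 13.866656303405762)
gauge 0.86 [232 105] [291 222] [ 383.61762568 -274.2892591 ] ((378.6523742675781, -275.11187744140625), (158.57400512695312, 75.55168914794922), 11.46963119506836)
```

View pics/w1c.png

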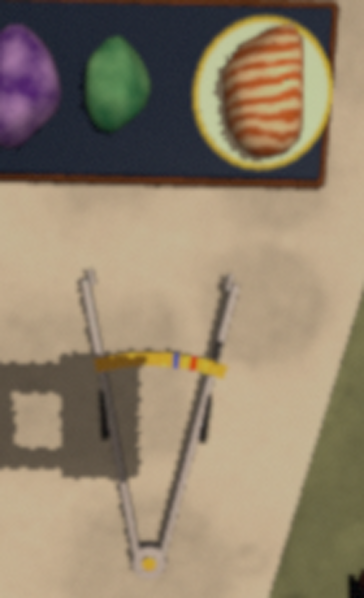

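```bash
python3 - <<'E'
from h import *
n='wrist'; c=eyes.get_calibration(n); o=get_obs()
w=ray(n,[[257.5,216],[233.8,104.6],[289.2,107.7],[239.6,159.6],[278.8,160.4]],9,c)[:,:2]
print(w.round(1)); h=w[0]; t=(w[1]+w[2])/2; d=t-h; print('len',np.hypot(*d),'yaw',np.arctan2(d[1],d[0]),'grip by line',h+d/np.hypot(*d)*80,'rests mid',(w[3]+w[4])/2, 'tipgap',np.hypot(*(w[1]-w[2])))
e=ray(n,[[200,69.2],[324,71.5]],10,c)[:,:2]; d=e[0]-e[1]; print('pad yaw',np.arctan2(-d[0],d[1]))
print(o['position'],o['tool_rot'])
E
```

```text
[[ 309.3 -289.4]
 [ 449.2 -224.1]
 [ 462.  -293.6]
 [ 381.7 -247. ]
 [ 392.9 -298.2]]
len 149.49852081232126 yaw 0.20564369304724817 grip by line [ 387.56576583 -273.03600096] rests mid [ 387.32418704 -272.61202042] tipgap 70.7226433533415
pad yaw 0.21851418807284495
[ 391.15472517 -263.06940582  264.71230963] [ 3.14146596e+00 -2.18495108e-06  2.36031470e-01]
```

>>> drive_tool(
  targets=[
    {"offset": [0,0,0.03],"delta_rot": [0,0,1.7],"fingers": 1},
    {"offset": [-0.0056,0.0089,0.03],"delta_rot": [0,0,0],"fingers": 1},
    {"offset": [0,0,0.04],"delta_rot": [0,0,0],"fingers": 1},
    {"offset": [0,0,0.04],"delta_rot": [0,0,0],"fingers": 1},
    {"offset": [0,0,0.04],"delta_rot": [0,0,0],"fingers": 1},
    {"offset": [0,0,0.015],"delta_rot": [0,0,0],"fingers": 1},
    {"offset": [0,0,0.009],"delta_rot": [0,0,0],"fingers": 1},
    {"offset": [0,0,0],"delta_rot": [0,0,0],"fingers": 1},
    {"offset": [0,0,0],"delta_rot": [0,0,0],"fingers": 1},
    {"offset": [0,0,0],"delta_rot": [0,0,0],"fingers": 1},
  ],
)

```text
time_s: 6.52
position: [388.5, -273.5, 62.0]
tool_rot: [3.14, -0.002, 0.207]
wrist_force: [0.5, 0.6, -1.2]
grip_width: 87.9
grip_force: 0.0
```

```bash
python3 - <<'E'
from h import *
n='wrist'; o=get_obs(); c=eyes.get_calibration(n); im=eyes.snapshot(n); cv2.imwrite('pics/w2.png',im)
print(o['position'],o['tool_rot'],o['joint_pos'].round(2))
p=o['position'];y=o['tool_rot'][2];R=np.array([[np.cos(y),np.sin(y)],[np.sin(y),-np.cos(y)]])
for q in ['gauge','gauge_grip','tip_left','tip_right','stone_agate']:
    print(q,[(np.round(r['position'],1).tolist(),round(r['conf'],2),proj(n,r['position'],c).round()[0].tolist(),(R.T@(r['position'][:2]-p[:2])).round(1)) for r in finder.place_of(n,q)][:2])
E
```

```text
[ 388.5047037  -273.47073758   61.98038052] [ 3.14017359e+00 -2.20718756e-03  2.06500153e-01] [-0.08  0.48  0.7   2.19 -0.53  0.64 -0.36]
gauge [([312.4, -290.1, 5.8], 0.93, [254.0, 298.0], array([-77.9,   0.7]))]
gauge_grip []
tip_left [([449.9, -226.2, 4.7], 0.61, [203.0, 105.0], array([ 69.8, -33.7]))]
tip_right [([460.0, -286.8, 2.0], 0.56, [294.0, 109.0], array([67.2, 27.7]))]
stone_agate []
```

View pics/w2.png

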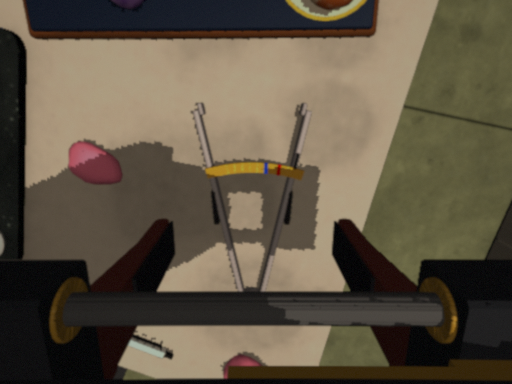

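The fingers are open above the gauge, with the rests at (214,207) and (289,207) and the tips at (199,105) and (304,107).

```bash
python3 - <<'E'
from h import *
n='wrist'; o=get_obs(); c=eyes.get_calibration(n)
p=o['position'];y=o['tool_rot'][2];R=np.array([[np.cos(y),np.sin(y)],[np.sin(y),-np.cos(y)]])
w=ray(n,[[214,207],[289,207],[199,105],[304.5,107],[237,270],[267,270]],9,c)[:,:2]
print(((w-p[:2])@R).round(1), p)
E
```

```text
[[ -0.5 -27.9]
 [ -0.5  25.7]
 [ 70.1 -35.3]
 [ 68.8  33.7]
 [-51.  -12.1]
 [-51.   10.6]] [ 387.95572195 -272.83983444   61.27455549]
```

>>> drive_tool(
  targets=[
    {"offset": [0,-0.0009,0.03],"delta_rot": [0,0,0],"fingers": 1},
    {"offset": [0,0,0.018],"delta_rot": [0,0,0],"fingers": 1},
    {"offset": [0,0,0.0105],"delta_rot": [0,0,0],"fingers": 1},
    {"offset": [0,0,0],"delta_rot": [0,0,0],"fingers": 1},
    {"offset": [0,0,0],"delta_rot": [0,0,0],"fingers": 1},
    {"offset": [0,0,0],"delta_rot": [0,0,0],"fingers": 1},
  ],
  newtons=15,
)

```text
time_s: 7.32
position: [387.4, -272.2, 2.4]
tool_rot: [3.141, -0.0, 0.206]
wrist_force: [-0.3, 0.3, 0.6]
grip_width: 87.9
grip_force: 0.0
```

>>> drive_tool(
  targets=[
    {"offset": [0,0,0],"delta_rot": [0,0,0],"fingers": 0.5},
    {"offset": [0,0,0],"delta_rot": [0,0,0],"fingers": 0.3},
    {"offset": [0,0,0],"delta_rot": [0,0,0],"fingers": 0.2},
    {"offset": [0,0,0],"delta_rot": [0,0,0],"fingers": 0.15},
    {"offset": [0,0,0],"delta_rot": [0,0,0],"fingers": 0.12},
    {"offset": [0,0,0],"delta_rot": [0,0,0],"fingers": 0.095},
    {"offset": [0,0,0],"delta_rot": [0,0,0],"fingers": 0.095},
    {"offset": [0,0,0],"delta_rot": [0,0,0],"fingers": 0.095},
    {"offset": [0,0,0],"delta_rot": [0,0,0],"fingers": 0.095},
    {"offset": [0,0,0],"delta_rot": [0,0,0],"fingers": 0.095},
  ],
  newtons=15,
)

```text
time_s: 8.15
position: [387.5, -272.0, 2.3]
tool_rot: [3.141, -0.0, 0.206]
wrist_force: [-0.3, 0.4, 2.7]
grip_width: 48.0
grip_force: 8.8
```

The fingers are at 48.0 mm and 8.8 N, which matches the spring at the red mark. Now I'll lift and look.

>>> drive_tool(
  targets=[
    {"offset": [0,0,-0.006],"delta_rot": [0,0,0],"fingers": 0.095},
    {"offset": [0,0,-0.014],"delta_rot": [0,0,0],"fingers": 0.095},
    {"offset": [0,0,-0.02],"delta_rot": [0,0,0],"fingers": 0.095},
    {"offset": [0,0,-0.02],"delta_rot": [0,0,0],"fingers": 0.095},
    {"offset": [0,0,-0.014],"delta_rot": [0,0,0],"fingers": 0.095},
    {"offset": [0,0,-0.006],"delta_rot": [0,0,0],"fingers": 0.095},
    {"offset": [0,0,0],"delta_rot": [0,0,0],"fingers": 0.095},
    {"offset": [0,0,0],"delta_rot": [0,0,0],"fingers": 0.095},
    {"offset": [0,0,0],"delta_rot": [0,0,0],"fingers": 0.095},
    {"offset": [0,0,0],"delta_rot": [0,0,0],"fingers": 0.095},
    {"offset": [0,0,0],"delta_rot": [0,0,0],"fingers": 0.095},
  ],
)

```text
time_s: 9.07
position: [386.7, -271.8, 81.5]
tool_rot: [-3.141, 0.001, 0.206]
wrist_force: [-0.1, 0.3, -0.6]
grip_width: 48.2
grip_force: 7.7
```

```bash
python3 - <<'E'
from h import *
n='wrist'; o=get_obs(); c=eyes.get_calibration(n); im=eyes.snapshot(n); cv2.imwrite('pics/w3.png',im)
print(o['position'],o['tool_rot'])
for q in ['tip_left','tip_right','stone_agate']:
    print(q,[(np.round(r['position'],1).tolist(),round(r['conf'],2),proj(n,r['position'],c).round()[0].tolist()) for r in finder.place_of(n,q)][:2])
cv2.imwrite('pics/w3c.png',cv2.resize(im[0:290,130:400],None,fx=2,fy=2,interpolation=cv2.INTER_CUBIC))
E
```

```text
[ 386.70853111 -271.7611824    81.47545993] [-3.14090224e+00  1.31054076e-03  2.06336870e-01]
tip_left [([450.3, -235.1, 83.0], 0.72, [207.0, 108.0])]
tip_right [([458.1, -280.8, 81.6], 0.7, [300.0, 112.0])]
stone_agate []
```

View pics/w3c.png

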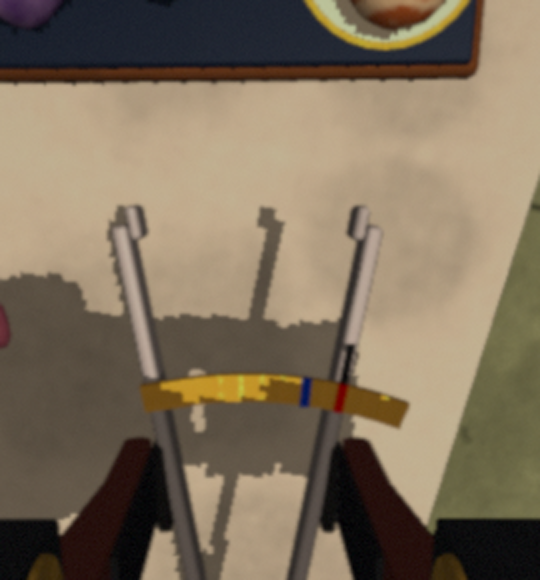

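The pointer is on the red line at crop (343,398), the tips are level at about 85 mm, and the gauge is held. I'll hold, then move over the ringed stone at this height.

>>> drive_tool(
  targets=[
    {"offset": [0,0,0],"delta_rot": [0,0,0],"fingers": 0.095},
    {"offset": [0,0,0],"delta_rot": [0,0,0],"fingers": 0.095},
    {"offset": [0,0,0],"delta_rot": [0,0,0],"fingers": 0.095},
    {"offset": [0,0,0],"delta_rot": [0,0,0],"fingers": 0.095},
    {"offset": [0,0,0],"delta_rot": [0,0,0],"fingers": 0.095},
    {"offset": [0,0,0],"delta_rot": [0,0,0],"fingers": 0.095},
    {"offset": [0,0,0],"delta_rot": [0,0,0],"fingers": 0.095},
    {"offset": [0,0,0],"delta_rot": [0,0,0],"fingers": 0.095},
    {"offset": [0,0,0],"delta_rot": [0,0,0],"fingers": 0.095},
    {"offset": [0,0,0],"delta_rot": [0,0,0],"fingers": 0.095},
    {"offset": [0,0,0],"delta_rot": [0,0,0],"fingers": 0.095},
    {"offset": [0,0,0],"delta_rot": [0,0,0],"fingers": 0.095},
  ],
)

```text
time_s: 10.27
position: [387.3, -271.9, 82.1]
tool_rot: [-3.142, -0.0, 0.207]
wrist_force: [0.9, -0.1, -0.3]
grip_width: 48.2
grip_force: 7.7
```

>>> drive_tool(
  targets=[
    {"offset": [0.005,0.003,0],"delta_rot": [0,0,0],"fingers": 0.095},
    {"offset": [0.01,0.0055,0],"delta_rot": [0,0,0],"fingers": 0.095},
    {"offset": [0.014,0.008,0],"delta_rot": [0,0,0],"fingers": 0.095},
    {"offset": [0.014,0.008,0],"delta_rot": [0,0,0],"fingers": 0.095},
    {"offset": [0.014,0.008,0],"delta_rot": [0,0,0],"fingers": 0.095},
    {"offset": [0.013,0.007,0],"delta_rot": [0,0,0],"fingers": 0.095},
    {"offset": [0.01,0.005,0],"delta_rot": [0,0,0],"fingers": 0.095},
    {"offset": [0.004,0.0025,0],"delta_rot": [0,0,-1.4],"fingers": 0.095},
    {"offset": [0,0,0],"delta_rot": [0,0,0],"fingers": 0.095},
    {"offset": [0,0,0],"delta_rot": [0,0,0],"fingers": 0.095},
    {"offset": [0,0,0],"delta_rot": [0,0,0],"fingers": 0.095},
    {"offset": [0,0,0],"delta_rot": [0,0,0],"fingers": 0.095},
  ],
)

```text
time_s: 11.27
position: [478.3, -300.6, 82.1]
tool_rot: [-3.141, 0.0, 0.23]
wrist_force: [0.2, 0.2, -0.0]
grip_width: 48.2
grip_force: 7.7
```

```bash
cat > m.py <<'E'
from h import *
import sys
n='wrist'; o=get_obs(); c=eyes.get_calibration(n); im=eyes.snapshot(n)
p=o['position'];y=o['tool_rot'][2];R=np.array([[np.cos(y),np.sin(y)],[np.sin(y),-np.cos(y)]])
print(p,o['tool_rot'],o['grip_width'])
for q in ['tip_left','tip_right','stone_agate','pad_spot']:
    print(q,[(np.round(r['position'],1).tolist(),round(r['conf'],2),(R.T@(r['position'][:2]-p[:2])).round(1)) for r in finder.place_of(n,q)][:2])
for r in finder.cut_out(n,'stone_agate')[:1]:
    px=np.argwhere(r['region'])[:,::-1]; w=(ray(n,px,22,c)[:,:2]-p[:2])@R
    print('agate tool frame',r['conf'],px.min(0),px.max(0),w.mean(0),cv2.minAreaRect(w.astype(np.float32)))
cv2.imwrite(f'pics/{sys.argv[1]}.png',cv2.resize(im[0:290,130:400],None,fx=2,fy=2,interpolation=cv2.INTER_CUBIC))
E
python3 m.py m1
```

```text
[ 478.33769188 -300.57987037   82.09849683] [-3.14100610e+00  3.02099012e-04  2.30224217e-01] 48.24743728077351
tip_left [([539.3, -260.7, 84.9], 0.97, array([ 68.5, -24.9]))]
tip_right [([550.9, -308.8, 82.4], 0.61, array([68.8, 24.6]))]
stone_agate [([544.7, -286.7, 7.9], 0.75, array([67.8,  1.6]))]
pad_spot [([520.7, -176.6, 8.0], 0.59, array([  69.5, -111. ]))]
agate tool frame 0.64 [225  65] [279 148] [68.77151467  0.52180964] ((67.5449447631836, -0.6306877136230469), (36.27956008911133, 54.201202392578125), 86.40396118164062)
```

View pics/m1.png

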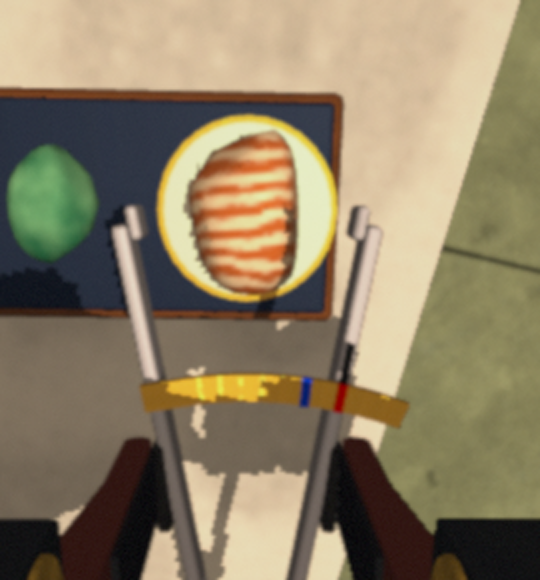

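The tips are centred on the agate to within about 1 mm. I'll lower to just above the stone and re-check.

>>> drive_tool(
  targets=[
    {"offset": [0,0,0.004],"delta_rot": [0,0,0],"fingers": 0.095},
    {"offset": [0,0,0.009],"delta_rot": [0,0,0],"fingers": 0.095},
    {"offset": [0,0,0.009],"delta_rot": [0,0,0],"fingers": 0.095},
    {"offset": [0,0,0.008],"delta_rot": [0,0,0],"fingers": 0.095},
    {"offset": [0,0,0.004],"delta_rot": [0,0,0],"fingers": 0.095},
    {"offset": [0,0,0],"delta_rot": [0,0,0],"fingers": 0.095},
    {"offset": [0,0,0],"delta_rot": [0,0,0],"fingers": 0.095},
    {"offset": [0,0,0],"delta_rot": [0,0,0],"fingers": 0.095},
    {"offset": [0,0,0],"delta_rot": [0,0,0],"fingers": 0.095},
  ],
)

```text
time_s: 12.32
position: [479.3, -301.0, 48.5]
tool_rot: [3.141, -0.001, 0.231]
wrist_force: [0.0, -0.7, -0.6]
grip_width: 48.1
grip_force: 7.7
```

```bash
python3 m.py m2
```

```text
[ 479.3120115  -300.97816046   48.47261131] [ 3.14115173e+00 -5.15791170e-04  2.30713912e-01] 48.136628835111665
tip_left [([539.8, -261.6, 52.9], 0.66, array([ 67.9, -24.5])), ([552.3, -306.7, 50.3], 0.51, array([69.7, 22.3]))]
tip_right [([551.8, -308.3, 47.6], 0.66, array([68.9, 23.7]))]
stone_agate [([544.2, -286.4, 6.7], 0.75, array([66.5,  0.6]))]
pad_spot []
agate tool frame 0.67 [217  61] [282 157] [ 6.80852230e+01 -6.13065673e-02] ((66.63037872314453, -0.06007194519042969), (37.545406341552734, 52.83861541748047), 79.9906997680664)
```

View pics/m2.png

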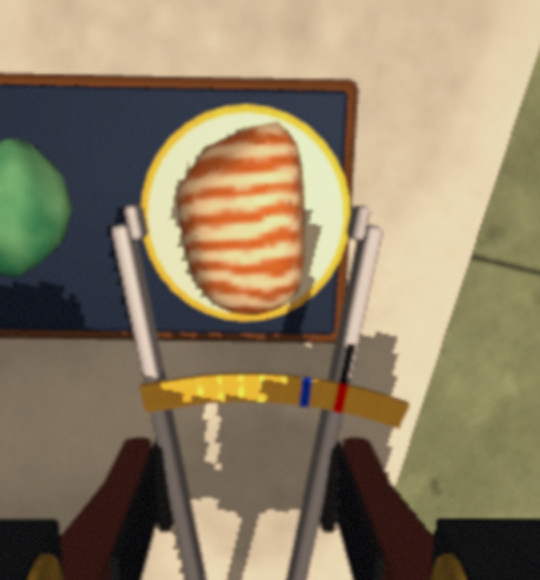

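>>> drive_tool(
  targets=[
    {"offset": [-0.001,0,0.003],"delta_rot": [0,0,0],"fingers": 0.095},
    {"offset": [0,0,0.006],"delta_rot": [0,0,0],"fingers": 0.095},
    {"offset": [0,0,0.006],"delta_rot": [0,0,0],"fingers": 0.095},
    {"offset": [0,0,0.006],"delta_rot": [0,0,0],"fingers": 0.095},
    {"offset": [0,0,0.006],"delta_rot": [0,0,0],"fingers": 0.095},
    {"offset": [0,0,0.003],"delta_rot": [0,0,0],"fingers": 0.095},
    {"offset": [0,0,0],"delta_rot": [0,0,0],"fingers": 0.095},
    {"offset": [0,0,0],"delta_rot": [0,0,0],"fingers": 0.095},
    {"offset": [0,0,0],"delta_rot": [0,0,0],"fingers": 0.095},
    {"offset": [0,0,0],"delta_rot": [0,0,0],"fingers": 0.095},
    {"offset": [0,0,0],"delta_rot": [0,0,0],"fingers": 0.095},
  ],
)

```text
time_s: 13.53
position: [478.3, -301.1, 18.4]
tool_rot: [3.141, -0.0, 0.231]
wrist_force: [-0.4, -1.4, -1.9]
grip_width: 48.1
grip_force: 7.7
```

```bash
python3 m.py m3
```

```text
[ 478.3009131  -301.05239274   18.40364642] [ 3.14133162e+00 -4.13979514e-04  2.30852946e-01] 48.14990388262658
tip_left [([540.8, -261.1, 20.8], 0.97, array([ 70. , -24.6]))]
tip_right [([549.9, -303.5, 19.9], 0.64, array([69.1, 18.8]))]
stone_agate [([543.9, -288.0, 8.3], 0.78, array([66.8,  2.3]))]
pad_spot []
agate tool frame 0.65 [211  52] [288 166] [ 6.91077189e+01 -2.84547931e-02] ((67.44522094726562, -0.4627552032470703), (37.2089729309082, 52.815269470214844), 79.73467254638672)
```

View pics/m3.png

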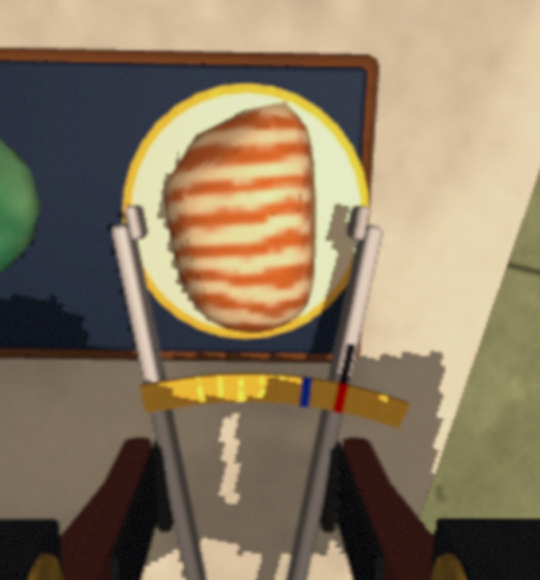

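The tips stand either side of the agate, with the pointer on red. The stone sits about 2 mm left of centre, so I'll trim that and hand in.

>>> drive_tool(
  targets=[
    {"offset": [0,-0.0015,0],"delta_rot": [0,0,0],"fingers": 0.095},
    {"offset": [0,0,0],"delta_rot": [0,0,0],"fingers": 0.095},
    {"offset": [0,0,0],"delta_rot": [0,0,0],"fingers": 0.095},
    {"offset": [0,0,0],"delta_rot": [0,0,0],"fingers": 0.095},
    {"offset": [0,0,0],"delta_rot": [0,0,0],"fingers": 0.095},
    {"offset": [0,0,0],"delta_rot": [0,0,0],"fingers": 0.095},
  ],
)

```text
time_s: 14.33
position: [477.8, -299.5, 18.1]
tool_rot: [3.142, -0.0, 0.231]
wrist_force: [0.6, 0.3, -1.7]
grip_width: 48.3
grip_force: 7.7
```

```bash
python3 -c "
from station import *
o=get_obs();print(o['position'],o['grip_width'],o['grip_force'],o['wrist_force']);print(arm.sign_off())"
```

```text
[ 477.77480809 -299.51814027   18.14403722] 48.25500235067873 7.684677690267563 [ 0.58323562  0.30591356 -1.66943729]
the job is handed in; nothing more can be done
None
```

I handed the job in at about 14 s, with the gauge held level at the red mark (50 mm gap) and its tips either side of the ringed agate; I saw no sign of contact with the stones or pad, but the station returned no verdict.

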